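Clamp the enlarger lamp in its socket block

ROBOT

A 7-joint arm with a two-finger parallel gripper is mounted at the origin on the work surface. World frame = base frame: x ahead of the robot, y to its left, z up, the work surface at z = 0. Lengths are in m, angles in rad, forces in N, time in s.
With the tool pointing down it reaches from about 0.425 to 0.875 m from the base axis. Payload 9.9 kg.
Tool frame: the origin (TCP) lies between the finger pads; the fingertips stand 25 mm ahead of it and the grasp point (between the pads) lies 6 mm ahead of it; z points along the fingers, y is the direction in which the jaws open and shut (so a half turn about z gives the same grasp; the last joint's range is limited). The gripper opens to 85 mm and grips with 20 to 120 N. Pads are 22 mm wide; open, the fingers measure 114 mm over their backs; the gripper's body (76 mm by 85 mm) begins 54 mm behind the grasp point. The pads swing forward as they close: fully open they stand 13 mm farther back than shut.
Start: joints at [1.098, 0.576, 0.025, 1.437, -0.015, 1.129, -0.057], TCP at [0.256, -0.625, 0.256] pointing down, gripper open.
Joint ranges: [-2.76, 2.76], [-0.34, 2.15], [-1.52, 1.57], [0.19, 2.46], [-1.09, 4.23], [0.17, 1.99], [-2.82, 2.82]. Speed limits (rad/s): [2.22, 2.22, 3.01, 3.01, 3.14, 3.14, 3.14].

INTERFACE

Orientations are given as a 3x3 rotation matrix whose columns are the frame's x, y, z axes.
In Python, from plant import robot gives the robot as it stands. The module is installed in compiled form; this text tells all that it offers.
- The arm moves only by the tool arm_command, never from a script. Its arguments are lists of equal length, an entry for each row: "offset": the shift along the tool's x, y, z in cm, a list of three; "roll": the turn about the tool's z in degrees. In form: {"offset": [[x, y, z], ...], "roll": [roll, ...]}. A call has 1 to 12 rows; each row shifts and turns the pose as measured when the row begins, along the tool's axes as they then stand; what a row does not reach is not made up. A row lasts 1/12 s, in which the tool goes at most 41.7 mm and 7.16 degrees, less where a joint would pass 70% of its speed; a pose out of reach is approached as far as the arm can. A call is refused whole if a number of a shift passes 4.17 or a number of a turn 7.16, either way. A call with a gripper value outside its range is refused whole. "gripper" is the closure, from -1 (fully open) to 1 (shut), set as the call begins (left out, the last holds). The fingers move at their own pace and stop on an object; the grip force is fixed at half the most. Time passes only in rows, so rows that do not move let the fingers close. It gives the time, the measured TCP pose, the force and the opening at its end, in the units of the state.
- robot.sense(): the state, without advancing time (a new reading comes with each control period).
- robot.capture(name): name is "side" or "top"; returns a dict with "image" (420x560x3 uint8, red, green, blue), "fovy" (degrees; the focal length in pixels is half the picture's height over the tangent of half this angle, whatever the lens; pixels are square), "cx", "cy" (the principal point, pixels), "R" (3x3) and "t" (3): a world point X has camera coordinates R X + t. Camera axes: x right, y down, z forward; pixel columns grow to the right and rows downward; lengths in m; the calibration is good to about 2 mm. A picture is of the moment at which its call begins. There is no depth.
- robot.close_job(): hands the job in, once; it reports no verdict.
The state is a dict: "t": time; "qpos": joint angles; "qvel": joint speeds; "effort": joint torques, N m; "ee_pos": TCP position; "tool_rot": TCP orientation; "force": force on the tool from outside, world axes, zero at the start; "ft_torque": the same for the moment, N m; "width": finger opening in m.
Only numpy, scipy, OpenCV 4.12 (cv2) and the standard library are available. Lean on these libraries where they do the work, as an engineer would, in place of code of your own. Each camera call takes 0.05 s, during which the arm holds its last target.

TASK

On the kitchen counter are two lamp socket blocks for the photo enlarger, both with their red-tabbed clamp levers up. Swing the lever of the block that has the white lamp in it fully down, so that the lamp is clamped, and let go. Leave the empty block's lever as it is, and do not pull out or knock the lamp.

Things in the scene. Friction and masses are not known exactly. Their poses are not given: they have to be found in the camera images.
- loaded_block: Socket block that holds the lamp: grey metal, 100 x 68 mm (its x, y) and 40 mm high, fixed to the counter, a round socket in its top. Origin: centre of the underside; z up; the hinge is at its +x end, the tab at its -x end. Its lever is a steel fork of two arms, 48 mm over the outside, that pass either side of the lamp, joined by a crossbar 83 mm from the hinge; the red tab lies beyond it.
- loaded_lever (a joint): Angle (rad) of the clamp lever on the block with the lamp: 0 = fully shut, lying level over the block; it grows as the tab swings up and back (stop at 1.7). It starts 0.85 to 1.25 open. Light friction: about 1 N at the tab moves it, and it stays where it is left.
- loaded_hinge (a point): Point on the hinge axis in the middle of that lever, fixed to the block, 50 mm above the counter and 40 mm from the block's centre. Axes as the block's: y = hinge axis, z up, -x from the hinge along the shut lever. With the lever at angle q the tab's centre is at x = -105 cos(q), y = 0, z = +105 sin(q) mm from here.
- loaded_tab (a point): Centre of the red plastic tab at that lever's free end, 105 mm from the hinge; moves with the lever. The tab is 36 mm long along the lever (x), 18 mm wide along the hinge axis (y) and 12 mm thick (z). Shut, its centre is 50 mm above the counter and it overhangs the block's front, with nothing below or beside it.
- empty_lever (a joint): Angle (rad) of the lever on the second, identical socket block, which has no lamp, only a dark empty hole. 0 = shut, starts 0.85 to 1.25 open; to be left as it is.
- empty_tab (a point): Centre of the red tab on the empty block's lever; same sizes as the other.
- lamp_centre (a point): Centre, half-way up, of the loose lamp standing in the loaded block's socket: 51 mm tall overall, brass collar 44 mm across resting on the block's top, white bulb 26 mm across, its top 77 mm above the counter. It stands on the block's centre line, 45 mm from the hinge axis; the fork passes round the bulb and lies 2 mm above the collar when shut.
Mind the look-alikes: they are no part of the job. What is shaped like the loaded_block but green or purple is not meant.

How it is judged:
By the outcome, as a careful person would: the job done as asked, in the order asked, and still so for the second after the job is handed in, with the robot touching nothing.
It also fails if it takes over 32 s, if anything falls off the work surface, if the arm or the gripper's body presses on something with over 40 N, if the wrist force passes 120 N, or if a joint passes its speed limit or range.

## Working session

There is one attempt and no reset: what is moved stays moved. The work goes in short steps, Python scripts to look and compute and a tool call to move; the robot and the scene stay as the last step left them, time stands still between calls to the robot, and variables do not carry over. Pictures are saved under pics/ and viewed, and the job is handed in when it is done.

Besides the shell and the picture viewer there is one more tool, called after ">>>" by a JSON object that holds its "api" and its "payload", one argument or row to a line. arm_command: Moves the arm, as the interface text tells. Its arguments: {"type":"object","properties":{"offset":{"type":"array","items":{"type":"array","items":{"type":"number"}}},"roll":{"type":"array","items":{"type":"number"}},"gripper":{"type":"number"}},"required":["offset","roll"]}

```bash
mkdir -p pics; cat > h.py <<'E'
import numpy as np, cv2, pickle
from plant import robot
def cap(n,tag):
    c=robot.capture(n); cv2.imwrite(f'pics/{tag}.png',c['image'][:,:,::-1]); pickle.dump(c,open(f'{tag}.pkl','wb')); return c
def load(tag): return pickle.load(open(f'{tag}.pkl','rb'))
def ray(c,u,v):
    f=c['image'].shape[0]/2/np.tan(np.radians(c['fovy'])/2)
    R=np.array(c['R']);t=np.array(c['t'])
    d=R.T@np.array([(u-c['cx'])/f,(v-c['cy'])/f,1]); return -R.T@t, d/np.linalg.norm(d)
def plane(c,u,v,z):
    o,d=ray(c,u,v); return o+d*(z-o[2])/d[2]
def tri(c1,p1,c2,p2):
    o1,d1=ray(c1,*p1);o2,d2=ray(c2,*p2)
    A=np.stack([d1,-d2],1); s=np.linalg.lstsq(A,o2-o1,rcond=None)[0]
    a=o1+d1*s[0];b=o2+d2*s[1]; return (a+b)/2,np.linalg.norm(a-b)
def proj(c,X):
    f=c['image'].shape[0]/2/np.tan(np.radians(c['fovy'])/2)
    p=np.array(c['R'])@X+np.array(c['t']); return p[:2]/p[2]*f+[c['cx'],c['cy']]
E
python3 - <<'E'
from h import *
for n in('side','top'):
    c=cap(n,n+'0'); print(n,c['fovy'],c['cx'],c['cy'],np.round(c['R'],3).tolist(),np.round(c['t'],3))
s=robot.sense(); print(s['t'],s['ee_pos'],np.round(s['tool_rot'],3).tolist(),s['width'],s['force'])
E
```

```text
side 52.46331863730552 283.94770755784504 211.83990701346926 [[0.959, -0.282, -0.014], [-0.191, -0.612, -0.767], [0.208, 0.739, -0.641]] [-0.535  0.144  0.829]
top 54.30593628458512 277.3504216441303 210.55387978328267 [[0.005, -0.999, -0.043], [-0.996, -0.002, -0.091], [0.091, 0.043, -0.995]] [-0.013  0.593  0.743]
0.1 [ 0.25572921 -0.62429775  0.25554801] [[0.925, 0.379, -0.001], [0.379, -0.925, 0.001], [-0.0, -0.001, -1.0]] 0.08536606147741642 [-0.29406541  0.61360672  0.05194601]
```

View pics/side0.png

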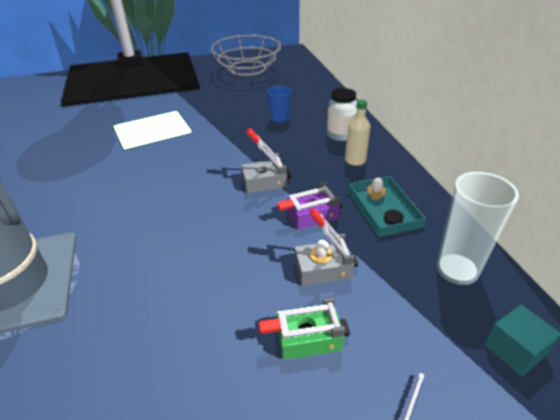

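View pics/top0.png

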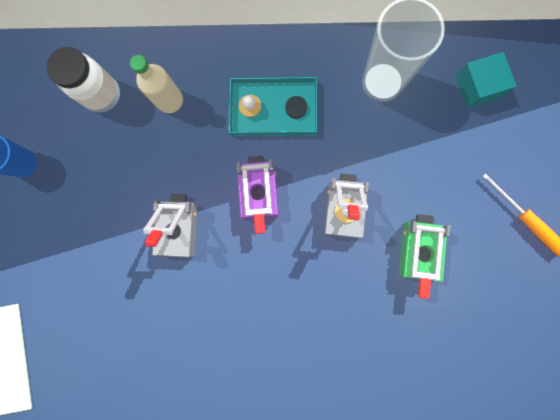

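The look-alikes are:
- **Grey block with lamp:** top (347,207), side (322,255).
- **Grey empty block:** top (174,228), side (265,175).
- **Purple block, shut:** top (258,190).
- **Green block, shut:** top (425,250).
- **Tray lamp:** top (250,105).

I choose the grey block with the lamp and will check it in a close crop.

```bash
python3 - <<'E'
from h import *
s=load('side0');t=load('top0')
a=cv2.resize(s['image'][195:295,275:375],(400,400),interpolation=cv2.INTER_CUBIC)
b=cv2.resize(t['image'][160:260,300:400],(400,400),interpolation=cv2.INTER_CUBIC)
cv2.imwrite('pics/crop.png',np.hstack([a,b])[:,:,::-1])
for n,c in(('s',s),('t',t)):
    im=c['image'].astype(int); m=((im[...,0]>150)&(im[...,1]<70)&(im[...,2]<80)).astype(np.uint8)
    k,l,st,ce=cv2.connectedComponentsWithStats(m)
    for i in range(1,k):
        if st[i,4]>15: print(n,st[i],ce[i].round(1))
E
```

```text
s [247 129  11  14  66] [252.  134.9]
s [278 205  15   5  33] [284.8 207.1]
s [311 210  12  16  78] [316.5 217.7]
s [259 321  21  12  62] [267.9 329.2]
t [146 237  14   9  25] [151.9 243. ]
```

View pics/crop.png

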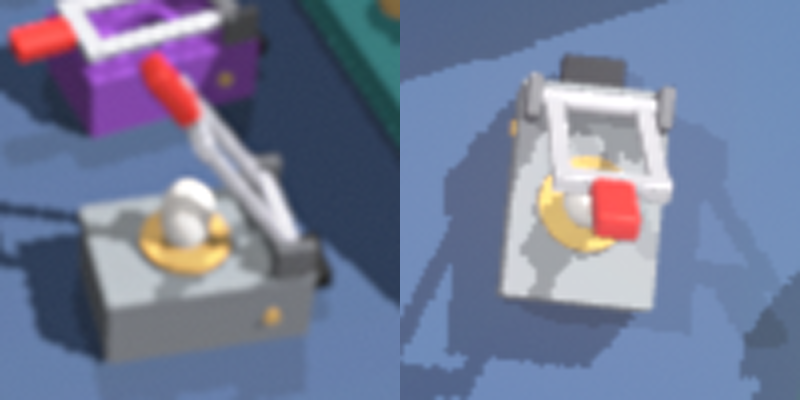

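The crop confirms the choice: a grey block with a white bulb in a brass collar, the lever up, and the tab at side (316,218), top (354,212).

```bash
python3 - <<'E'
from h import *
s=load('side0');t=load('top0')
fl=plane(t,325,234,.04);fr=plane(t,363.2,237,.04)
print('top front L/R',fl,fr,np.linalg.norm(fl-fr))
print('side front L/R',plane(s,295.5,247,.04),plane(s,301.7,271.2,.04))
print('side near back',plane(s,353.5,265,.04))
im=t['image'].astype(int)[190:240,330:380]; m=((im[...,0]>130)&(im[...,1]<110)&(im[...,2]<110)).astype(np.uint8)
ys,xs=np.nonzero(m);pt=(xs.mean()+330,ys.mean()+190);print(pt,len(xs), xs.min()+330,xs.max()+330,ys.min()+190,ys.max()+190)
im=s['image'].astype(int)[200:235,300:335]; m=((im[...,0]>110)&(im[...,1]<.6*im[...,0])&(im[...,2]<.6*im[...,0])).astype(np.uint8)
ys,xs=np.nonzero(m);ps=(xs.mean()+300,ys.mean()+200);print(ps,len(xs))
T,e=tri(t,pt,s,ps);print('tab',T,e)
y=(fr-fl)/np.linalg.norm(fr-fl);ey=-y;ex=np.array([ey[1],-ey[0],0]);print('ex',ex,np.degrees(np.arctan2(ex[1],ex[0])))
H=(fl+fr)/2+ex*.09;H[2]=.05
print('hinge',H,'tab rel',(T-H)@ex,(T-H)@ey,T[2]-.05,np.linalg.norm(T-H),np.arctan2(T[2]-.05,-(T-H)@ex))
# hinge side pivots pix in top: crop (535,97),(665,104)
for p in((333.7,184.2),(366.2,186)): print(plane(t,*p,.05))
print('lamp',proj(t,H-ex*.045+[0,0,.0015]),proj(s,H-ex*.045+[0,0,.0015]))
E
```

```text
top front L/R [ 0.54936041 -0.09941822  0.04      ] [ 0.54417915 -0.16867337  0.04      ] 0.06944870057266053
side front L/R [ 0.5529406  -0.10087097  0.04      ] [ 0.54464418 -0.16529433  0.04      ]
side near back [ 0.64292463 -0.17917343  0.04      ]
(np.float64(352.89208633093523), np.float64(212.25179856115108)) 139 348 359 205 219
(np.float64(317.1832061068702), np.float64(217.13740458015266)) 131
tab [ 0.58116028 -0.13661704  0.13982596] 0.0010877686807352462
ex [ 0.99721312 -0.07460553  0.        ] -4.278557597297616
hinge [ 0.63651896 -0.14076029  0.05      ] tab rel -0.05551351348900232 1.6362055522477515e-06 0.0898259631310019 0.1055957093587752 1.0172379569012187
[ 0.6398021  -0.11495473  0.05      ]
[ 0.63642648 -0.17368226  0.05      ]
lamp [346.45282318 210.44035115] [320.52696776 251.33826832]
```

The measured geometry agrees with the description. Tab radius is 105.6 mm (105 expected), front width 69 mm (68 expected), lateral offset about 0, and q is about 1.02. 

The plan is to push with closed fingers, tool down, from the hinge side of the tab along its arc. First I align the tool and shut the gripper.

>>> {"api": "arm_command", "payload": {
  "offset": [
    [0, 0, 0],
    [0, 0, 0],
    [0, 0, 0],
    [0, 0, 0],
    [0, 0, 0],
    [0, 0, 0]
  ],
  "roll": [6.8, 6.8, 6.8, 6.8, 0, 0],
  "gripper": 1
}}

```text
t: 0.6
ee_pos: [0.255, -0.623, 0.2526]
tool_rot: [[0.995, -0.104, -0.003], [-0.104, -0.995, 0.006], [-0.004, -0.006, -1.0]]
force: [-0.1, -0.2, -0.6]
width: 0.0124
```

```bash
cat >> h.py <<'E'
H=np.array([.6365,-.1408,.05]); EX=np.array([.9967,-.0785,0]); EX/=np.linalg.norm(EX); EY=np.array([-EX[1],EX[0],0])
def tcp_for(q,r,gap=0,n=.006,half=.011,tip=.025):
    x=-r*np.cos(q)+n*np.sin(q)+gap+half; z=r*np.sin(q)+n*np.cos(q)+tip
    return H+EX*x+[0,0,z]
def delta(target):
    s=robot.sense(); R=np.array(s['tool_rot']); d=R.T@(target-np.array(s['ee_pos'])); return d*100
def ang():
    R=np.array(robot.sense()['tool_rot']); return np.degrees(np.arctan2(R[1,0],R[0,0]))
E
python3 - <<'E'
from h import *
s=robot.sense();print(s['t'],s['ee_pos'],s['width'],ang(),s['force'])
A=tcp_for(1.02,.112,gap=.03); print(A,delta(A))
E
```

```text
0.6 [ 0.25504834 -0.62299609  0.25259708] 0.012380125072838876 -5.940937527012045 [-0.09663873 -0.18722826 -0.60624646]
[ 0.62403427 -0.1398182   0.17357629] [ 31.72774753 -51.82876753   8.1047263 ]
```

>>> {"api": "arm_command", "payload": {
  "offset": [
    [1.6, -2.6, 0],
    [1.6, -2.6, 0],
    [1.6, -2.6, 0],
    [1.6, -2.6, 0],
    [1.6, -2.6, 0],
    [1.6, -2.6, 0],
    [1.6, -2.6, 0],
    [1.6, -2.6, 0],
    [1.6, -2.6, 0],
    [1.6, -2.6, 0],
    [1.6, -2.6, 0],
    [1.6, -2.6, 0]
  ],
  "roll": [0, 0, 0, 0, 0, 0, 0, 0, 0, 0, 0, 0]
}}

```text
t: 1.6
ee_pos: [0.4734, -0.3215, 0.2502]
tool_rot: [[0.998, -0.062, -0.009], [-0.062, -0.998, 0.004], [-0.009, -0.003, -1.0]]
force: [0.8, -0.7, 0.1]
width: 0.0001
```

```bash
python3 - <<'E'
from h import *
s=robot.sense();print(s['t'],s['ee_pos'],s['width'],ang(),s['force'])
A=tcp_for(1.02,.112,gap=.03); print(A,delta(A))
E
```

```text
1.6 [ 0.47336583 -0.32151939  0.25015373] 0.00010492853292759288 -3.5801642775224276 [ 0.83021837 -0.744892    0.12571689]
[ 0.62403427 -0.1398182   0.17357629] [ 13.97444724 -19.0497357    7.59120773]
```

>>> {"api": "arm_command", "payload": {
  "offset": [
    [1.8, -2.5, 0],
    [1.8, -2.5, 0],
    [1.8, -2.5, 0],
    [1.8, -2.5, 0],
    [1.8, -2.5, 0],
    [1.8, -2.5, 0],
    [1.8, -2.5, 0],
    [1.5, -1.5, 0],
    [0, 0, 0],
    [0, 0, 0]
  ],
  "roll": [0, 0, 0, 0, 0, 0, 0, 0, 0, 0]
}}

```text
t: 2.43
ee_pos: [0.6326, -0.1183, 0.2486]
tool_rot: [[1.0, -0.006, -0.009], [-0.006, -1.0, 0.008], [-0.009, -0.008, -1.0]]
force: [-0.4, -2.2, -0.1]
width: -0.0001
```

```bash
python3 - <<'E'
from h import *
s=robot.sense();print(s['t'],s['ee_pos'],s['width'],ang(),s['force'])
A=tcp_for(1.02,.112,gap=.03); print(A,delta(A))
E
```

```text
2.4333 [ 0.63255824 -0.11834203  0.24856636] -6.0582176912851316e-05 -0.35345272713506815 [-0.39302441 -2.23302348 -0.14140216]
[ 0.62403427 -0.1398182   0.17357629] [-0.77427734  2.21043565  7.48921977]
```

>>> {"api": "arm_command", "payload": {
  "offset": [
    [-0.3, 1.1, 0],
    [0, 1.1, 0],
    [0, 0, 1.5],
    [0, 0, 1.5],
    [0, 0, 1.5],
    [0, 0, 0],
    [0, 0, 0]
  ],
  "roll": [4, 0, 0, 0, 0, 0, 0]
}}

```text
t: 3.02
ee_pos: [0.6247, -0.1501, 0.2032]
tool_rot: [[0.998, -0.064, -0.009], [-0.064, -0.998, 0.004], [-0.009, -0.003, -1.0]]
force: [0.5, 0.1, 0.7]
width: -0.0001
```

```bash
python3 - <<'E'
from h import *
s=robot.sense();print(s['t'],s['ee_pos'],s['width'],ang(),s['force'])
A=tcp_for(1.02,.112,gap=.02); print(A,delta(A))
c=cap('side','side1');d=cap('top','top1')
a=cv2.resize(c['image'][150:290,260:400],(400,400),interpolation=cv2.INTER_CUBIC)
b=cv2.resize(d['image'][120:260,280:420],(400,400),interpolation=cv2.INTER_CUBIC)
cv2.imwrite('pics/crop1.png',np.hstack([a,b])[:,:,::-1])
E
```

```text
3.0167 [ 0.62474162 -0.15013535  0.20316464] -6.84232211235387e-05 -3.641459222908919 [0.46238341 0.11952107 0.6988805 ]
[ 0.61406514 -0.13903303  0.17357629] [-1.10987197 -1.03024349  2.97219982]
```

View pics/crop1.png

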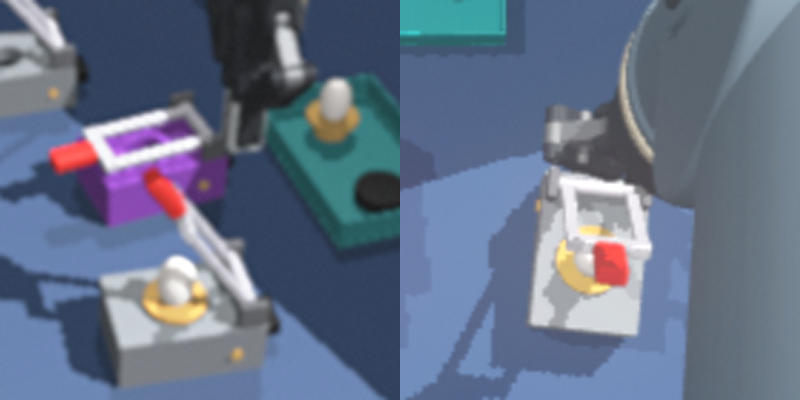

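The side crop shows the closed fingertips at about (344,202), behind and above the untouched tab at (317,217). I check this against the projection, then descend behind the tab.

>>> {"api": "arm_command", "payload": {
  "offset": [
    [0, -0.5, 0.7],
    [0, -0.4, 0.7],
    [0, 0, 0.7],
    [0, 0, 0.7],
    [0, 0, 0],
    [0, 0, 0]
  ],
  "roll": [0, 0, 0, 0, 0, 0]
}}

```text
t: 3.62
ee_pos: [0.6266, -0.1395, 0.1752]
tool_rot: [[0.998, -0.061, -0.004], [-0.061, -0.998, 0.004], [-0.004, -0.003, -1.0]]
force: [0.6, -0.1, -0.5]
width: -0.0
```

```bash
python3 - <<'E'
from h import *
c=load('side1');print('tip proj',proj(c,np.array([.6247,-.1501,.2032-.025])))
s=robot.sense();print(s['t'],s['ee_pos'],ang(),s['force'])
for q in(1.02,.8,.6,.4,.2,0): A=tcp_for(q,.112); print(q,A,delta(A))
E
```

```text
tip proj [344.19627295 200.2121817 ]
3.6167 [ 0.62657547 -0.13948797  0.17524685] -3.5154809322350786 [ 0.64817095 -0.1470036  -0.45543809]
1.02 [ 0.59412688 -0.1374627   0.17357629] [-3.25042043e+00 -2.54770649e-03  1.81095048e-01]
0.8 [ 0.57396664 -0.13587488  0.15952412] [-5.26630431 -0.03249958  1.59513777]
0.6 [ 0.55869122 -0.13467179  0.14319197] [-6.79128588 -0.05321923  3.23503134]
0.4 [ 0.54695498 -0.13374744  0.12414122] [-7.96013709 -0.06687934  5.14522747]
0.2 [ 0.53922579 -0.13313869  0.10313136] [-8.72625952 -0.07293534  7.24957268]
0 [ 0.53581181 -0.13286981  0.081     ] [-9.0591103  -0.07114578  9.46417336]
```

The projected tip (344,200) matches the picture. I now push along the arc.

>>> {"api": "arm_command", "payload": {
  "offset": [
    [-0.8, 0, 0],
    [-0.8, 0, 0],
    [-0.8, 0, 0],
    [-0.8, 0, 0],
    [-0.5, 0, 0.3],
    [-0.5, 0, 0.35],
    [-0.5, 0, 0.4],
    [-0.5, 0, 0.4],
    [0, 0, 0],
    [0, 0, 0]
  ],
  "roll": [0, 0, 0, 0, 0, 0, 0, 0, 0, 0]
}}

```text
t: 4.45
ee_pos: [0.5687, -0.136, 0.1606]
tool_rot: [[0.998, -0.062, -0.002], [-0.062, -0.998, 0.003], [-0.002, -0.003, -1.0]]
force: [0.4, -0.0, 1.1]
width: -0.0002
```

```bash
python3 - <<'E'
from h import *
s=robot.sense();print(s['t'],s['ee_pos'],ang(),s['force'])
for q in(.8,.6,.4,.2,0): A=tcp_for(q,.112); print(q,A,delta(A))
c=cap('side','side2');d=cap('top','top2')
a=cv2.resize(c['image'][150:290,260:400],(400,400),interpolation=cv2.INTER_CUBIC)
b=cv2.resize(d['image'][120:260,280:420],(400,400),interpolation=cv2.INTER_CUBIC)
cv2.imwrite('pics/crop2.png',np.hstack([a,b])[:,:,::-1])
E
```

```text
4.45 [ 0.56871539 -0.13603052  0.16063526] -3.527684069334358 [ 0.4473207  -0.01200742  1.07380493]
0.8 [ 0.57396664 -0.13587488  0.15952412] [ 0.52341201 -0.0474777   0.11013727]
0.6 [ 0.55869122 -0.13467179  0.14319197] [-1.0050889  -0.06808485  1.74675247]
0.4 [ 0.54695498 -0.13374744  0.12414122] [-2.1780388  -0.08173895  3.65443461]
0.2 [ 0.53922579 -0.13313869  0.10313136] [-2.94867587 -0.08789564  5.7571304 ]
0 [ 0.53581181 -0.13286981  0.081     ] [-3.28627725 -0.08630949  7.97101202]
```

View pics/crop2.png

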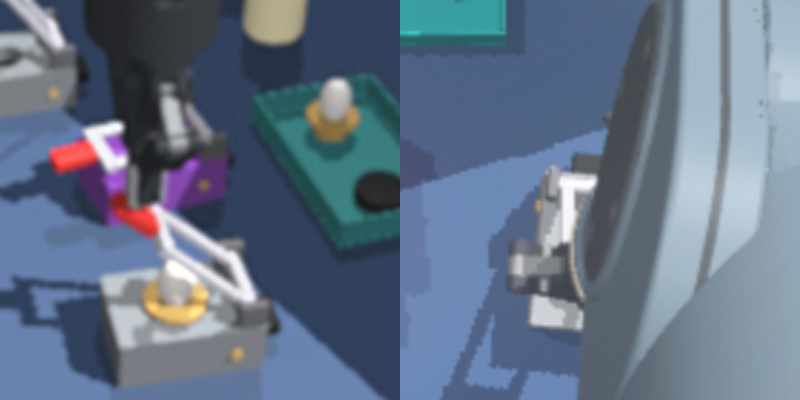

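The side crop shows the lever pushed partway, with the fingertip on the tab at about (312,219) and the lamp still seated. I continue along the arc.

>>> {"api": "arm_command", "payload": {
  "offset": [
    [-0.3, 0, 0.6],
    [-0.4, 0, 0.6],
    [-0.4, 0, 0.6],
    [-0.4, 0, 0.6],
    [-0.4, 0, 0.6],
    [-0.4, 0, 0.7],
    [-0.3, 0, 0.7],
    [-0.2, 0, 0.7],
    [-0.2, 0, 0.7],
    [0, 0, 0],
    [0, 0, 0]
  ],
  "roll": [0, 0, 0, 0, 0, 0, 0, 0, 0, 0, 0]
}}

```text
t: 5.47
ee_pos: [0.536, -0.1337, 0.0956]
tool_rot: [[0.998, -0.061, -0.003], [-0.061, -0.998, 0.004], [-0.003, -0.003, -1.0]]
force: [0.2, -0.5, 1.0]
width: 0.0003
```

```bash
python3 - <<'E'
from h import *
s=robot.sense();print(s['t'],s['ee_pos'],ang(),s['force'])
for q in(.2,0): A=tcp_for(q,.112); print(q,A,delta(A))
c=cap('side','side3')
a=cv2.resize(c['image'][150:290,260:400],(560,560),interpolation=cv2.INTER_CUBIC)
cv2.imwrite('pics/crop3.png',a[:,:,::-1])
E
```

```text
5.4667 [ 0.53597313 -0.13367304  0.09560392] -3.50562627880305 [ 0.15860568 -0.45983025  1.00211375]
0.2 [ 0.53922579 -0.13313869  0.10313136] [ 0.31934706 -0.07574542 -0.75336413]
0 [ 0.53581181 -0.13286981  0.081     ] [-0.01705186 -0.07429925  1.46070061]
```

View pics/crop3.png

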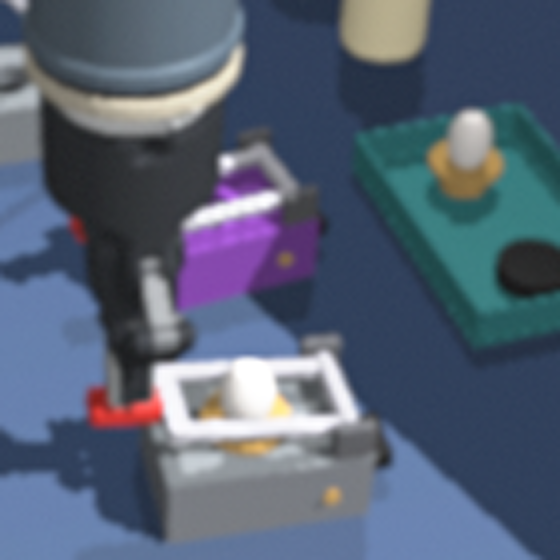

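The side crop shows the lever nearly shut, with the tab under the fingertip at about (291,251) and the fork round the bulb. I finish gently, about 15 mm down to the stop.

>>> {"api": "arm_command", "payload": {
  "offset": [
    [0, 0, 0.4],
    [0, 0, 0.4],
    [0, 0, 0.3],
    [0, 0, 0.3],
    [0, 0, 0]
  ],
  "roll": [0, 0, 0, 0, 0]
}}

```text
t: 5.93
ee_pos: [0.5364, -0.1339, 0.0811]
tool_rot: [[0.998, -0.061, -0.002], [-0.061, -0.998, 0.003], [-0.002, -0.003, -1.0]]
force: [-1.3, -0.0, 2.2]
width: -0.0001
```

>>> {"api": "arm_command", "payload": {
  "offset": [
    [0, 0, 0.2],
    [0, 0, 0.2]
  ],
  "roll": [0, 0]
}}

```text
t: 6.1
ee_pos: [0.5364, -0.134, 0.0798]
tool_rot: [[0.998, -0.062, -0.001], [-0.062, -0.998, 0.003], [-0.001, -0.003, -1.0]]
force: [-11.8, 3.4, 44.3]
width: 0.0002
```

That is firm contact with the stop at the expected height (0.080 measured, 0.081 predicted). I retract straight up and back.

>>> {"api": "arm_command", "payload": {
  "offset": [
    [0, 0, -0.5],
    [0, 0, -1],
    [0, 0, -2],
    [0, 0, -2.5],
    [0, 0, -3],
    [0, 0, -3],
    [-2, 2, -2],
    [-2.5, 3, 0],
    [-2.5, 3, 0],
    [-2, 3, 0],
    [0, 0, 0],
    [0, 0, 0]
  ],
  "roll": [0, 0, 0, 0, 0, 0, 0, 0, 0, 0, 0, 0]
}}

```text
t: 7.1
ee_pos: [0.4386, -0.2415, 0.2322]
tool_rot: [[0.998, -0.057, 0.007], [-0.057, -0.998, 0.001], [0.007, -0.001, -1.0]]
force: [1.2, 0.0, 0.2]
width: 0.0
```

```bash
python3 - <<'E'
from h import *
s=robot.sense();print(s['t'],s['ee_pos'],ang(),s['force'])
c=cap('side','side4');d=cap('top','top4')
a=cv2.resize(c['image'][120:290,235:405],(400,400),interpolation=cv2.INTER_CUBIC)
b=cv2.resize(d['image'][120:290,220:390],(400,400),interpolation=cv2.INTER_CUBIC)
cv2.imwrite('pics/crop4.png',np.hstack([a,b])[:,:,::-1])
for n,c in(('s',c),('t',d)):
    im=c['image'].astype(int); m=((im[...,0]>110)&(im[...,1]<.6*im[...,0])&(im[...,2]<.6*im[...,0])).astype(np.uint8)
    k,l,st,ce=cv2.connectedComponentsWithStats(m)
    for i in range(1,k):
        if st[i,4]>30: print(n,st[i],ce[i].round(1))
E
```

```text
7.1 [ 0.43862704 -0.2415324   0.23220301] -3.2765146081913983 [1.16918438 0.0117214  0.19198593]
s [278 199  16  12 131] [285.3 204.6]
s [281 250  19  13 187] [290.  256.1]
s [258 318  23  16 281] [269.2 325.6]
t [254 214  11  19 185] [259.1 223.2]
t [145 230  17  17 197] [153.2 237.9]
t [533 232  25  23  42] [544.8 242.5]
t [338 234  12  20 193] [343.7 243.1]
t [418 278  13  21 212] [424.2 288. ]
```

View pics/crop4.png

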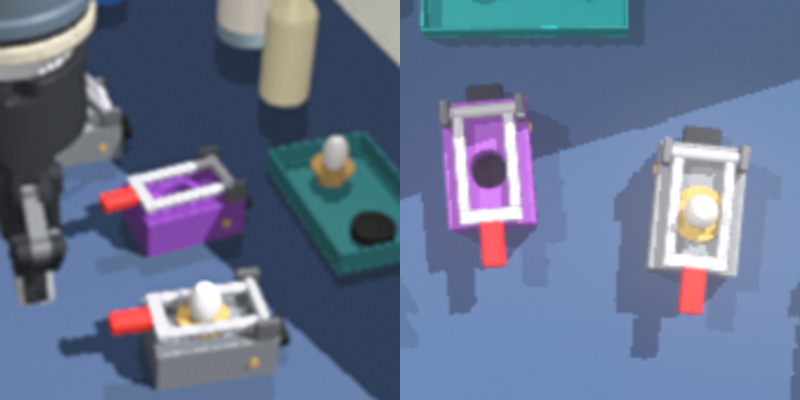

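```bash
python3 - <<'E'
from h import *
s=load('side4');t=load('top4')
T,e=tri(t,(343.7,243.1),s,(290,256.1));print('tab',T,e,'expect',H-EX*.105)
print('angle',np.arctan2(T[2]-.05,.105))
print('empty',tri(load('top0'),(151.9,238),load('side0'),(252,134.9))) 
a=load('top0')['image'].astype(int)[220:255,135:175];b=t['image'].astype(int)[220:255,135:175];print('empty region diff',np.abs(a-b).max(),np.abs(a-b).mean())
print(robot.sense()['force']); robot.close_job()
E
```

```text
tab [ 0.53246851 -0.13188461  0.05103618] 0.0006643576959310352 expect [ 0.53182416 -0.13255574  0.05      ]
angle 0.009868047155586611
empty (array([0.53810876, 0.18705738, 0.13768224]), np.float64(0.0006078304354773406))
empty region diff 3 0.7238095238095238
[0.85634777 1.0789761  0.02792441]
the job is handed in; nothing more can be done
```

I pushed the loaded block's lever fully down with the closed fingertips, let go, backed the arm clear and handed the job in at about 7 s.

- **Lever shut:** the last pictures put the tab's centre 51 mm above the counter (50 mm when shut), about 1 mm from its expected shut position. That is an angle of about 0.01 rad, within measuring error.
- **Lamp:** it is still upright in its socket, with the fork round the bulb.
- **Empty block:** its tab area in the top view is unchanged from the start (at most 3 grey levels different).
- **Robot:** it was touching nothing at the end.

**Force at the stop:** the wrist reading rose briefly to about 46 N, at the fingertips on the tab. That is above the 40 N limit set for the arm and gripper body, but I saw no sign that the body touched anything. It is well under the 120 N wrist limit. No check failed or disagreed.

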